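# Snap a meal-prep box shut

## Task

One glass meal box has its lid laid on but the lid's four locking flaps still stick out. Push all four flaps down and fully in against the sides of the box with the fingertips, so that the lid is locked all round. Do not grasp, lift or tip the box or shove it across the counter, and leave everything else on the counter where it is.

Things in the scene. Friction and masses are not known exactly. Their poses are not given: they have to be found in the camera images.
- meal_box: Glass food box to be locked, loose, about 1 kg: 174 (its y) x 128 mm (its x), 68 mm high with its white-framed lid. Origin: centre of its underside, z up; x roughly away from the robot, y roughly to its left (turned up to 0.4 rad). Stands left or right of the middle. A level push over about 4 N slides it. On each side a white locking flap hinges on a level axis 63 mm up.
- flap_near (a joint): Near flap, hinge at box x = -68.5 mm, 66 mm wide. 0 rad: shut, hanging straight down, its end 35 mm above the counter; 1.57: level, straight out; more: leaning up. Starts 1.2 to 2.0, hard stop at 0. Stiff hinge, stays where left, 0.6 N at the end moves it. All flaps: 3 mm plate, 28 mm from hinge to end, its last 13 mm flared outward, to 5 mm beyond the hinge line when shut.
- flap_far (a joint): Far flap, hinge at box x = +68.5 mm, 66 mm wide; the rest as for flap_near.
- flap_left (a joint): Left flap, hinge at box y = +91.5 mm, 50 mm wide; the rest as for flap_near.
- flap_right (a joint): Right flap, hinge at box y = -91.5 mm, 50 mm wide; the rest as for flap_near.
- tab_near (a point): Point on the near flap: middle of the outer face of its flared finger tab, 25 mm from the hinge and, when shut, 5 mm outward of the hinge line; it moves with the flap.
- tab_far (a point): The same point on the far flap.
- tab_left (a point): The same point on the left flap.
- tab_right (a point): The same point on the right flap.
- open_box: Bystander: a glass box of the same kind, 174 x 128 mm, 58 mm high, full of food and without a lid. Loose. Origin: centre of its underside. It stands on the other side, left or right, from meal_box.
- scale_box: Bystander: another lidless glass box, on the black kitchen scale at the back left. Loose. Origin: centre of its underside.
- shut_box: Bystander: a box like meal_box with all four flaps already shut, at the back right. Loose. Origin: centre of its underside.
- spare_lid: Bystander: a lid lying flat at the back in the middle, its flaps spread, 190 x 240 mm over them (240 along the robot's x), 14 mm high. Loose. Origin: centre of its underside.
- spoon: Bystander: steel spoon 190 mm long lying between the two places, along the robot's x, under 25 mm high. Loose. Origin: centre of its underside.
- spice_jar: Bystander: glass jar 46 mm across and 74 mm high with a black cap, standing in front in the middle, near the robot. Loose. Origin: centre of its underside.
Things that resemble listed ones, but are neither listed nor needed, are in the scene too. Leave any red look-alike of the meal_box alone.

How it is judged:
By the outcome, as a careful person would: the job done as asked, in the order asked, and still so for the second after the job is handed in, with the robot touching nothing.
It also fails if it takes over 58 s, if anything falls off the work surface, if the arm or the gripper's body presses on something with over 40 N, if the wrist force passes 120 N, or if a joint passes its speed limit or range.

## Robot

A 6-joint arm with a two-finger parallel gripper is mounted at the origin on the work surface. World frame = base frame: x ahead of the robot, y to its left, z up, the work surface at z = 0. Lengths are in m, angles in rad, forces in N, time in s.
With the tool pointing down it reaches from about 0.425 to 0.95 m from the base axis. Payload 14.7 kg.
Tool frame: the origin (TCP) lies on the centre line of the jaws, within the pads' length; the fingertips stand 8 mm ahead of it and the grasp point (between the pads) lies 11 mm behind it; z points along the fingers, y is the line along which they close (so a half turn about z gives the same grasp; the last joint's range is limited). The gripper opens to 85 mm and grips with 20 to 120 N. Pads are 22 mm wide; open, the fingers measure 114 mm over their backs; the gripper's body (76 mm by 85 mm) begins 54 mm behind the grasp point. The pads swing forward as they close: fully open they stand 13 mm farther back than shut.
Start: joints at [1.125, 0.48, 1.596, -0, 1.065, -0.047], TCP at [0.252, 0.599, 0.205] pointing down, gripper open.
Joint ranges: [-2.75, 2.75], [-0.82, 2.05], [0.23, 2.67], [-1.56, 4.7], [0.09, 2.69], [-2.92, 2.92]. Speed limits (rad/s): [1.89, 1.89, 2.39, 3.01, 3.01, 3.01].

## Interface

Orientations are given as a unit quaternion [x, y, z, w].
In Python, from station import manip gives the robot as it stands. The module is installed in compiled form; this text tells all that it offers.
- The arm moves only by the tool servo_tool, never from a script. Its arguments are lists of equal length, an entry for each row: "hand": the finger opening in mm, from 0 to 85.4; "delta_pos": the shift along the tool's x, y, z in mm, a list of three; "yaw": the turn about the tool's z in rad. A call has 1 to 12 rows; each row shifts and turns the commanded pose from where the row before left it, along the tool's axes as they then stand; what a row does not reach is not made up. A row lasts 1/12 s, in which the tool goes at most 41.7 mm and 7.16 degrees, less where a joint would pass 70% of its speed; a pose out of reach is approached as far as the arm can. A call is refused whole if a number of a shift passes 41.7 or a number of a turn 0.125, either way. A call with a gripper value outside its range is refused whole. The fingers move at their own pace and stop on an object; "squeeze" is the grip in N (left out, the last holds). Time passes only in rows, so rows that do not move let the fingers close. It gives the time, the measured TCP pose, the force, the opening and the grip force at its end, in the units of the state.
- manip.get_state(): the state, without advancing time (a new reading comes with each control period).
- manip.camera(name): name is "scene" or "top" or "wrist"; returns a dict with "color" (384x512x3 uint8, red, green, blue), "mtx" (3x3 intrinsics, pixels), "rvec" (rotation vector, rad) and "tvec" (3), from world to camera coordinates, as OpenCV has them. Camera axes: x right, y down, z forward; pixel columns grow to the right and rows downward; lengths in m; the calibration is good to about 2 mm. A picture is of the moment at which its call begins. There is no depth.
- manip.finish_job(): hands the job in; it is judged then, once.
The state is a dict: "time_s": time; "joints": joint angles; "qd": joint speeds; "joint_efforts": joint torques, N m; "tool_pos": TCP position; "tcp_rot": TCP orientation; "wrist_force": force on the tool from outside, world axes, zero at the start; "moment": the same for the moment, N m; "width": opening from 0.0 (shut) to 1.0 (fully open); "grasp_force": force on a finger pad.
Only numpy, scipy, OpenCV 4.12 (cv2) and the standard library are available. Lean on these libraries where they do the work, as an engineer would, in place of code of your own. Each camera call takes 0.05 s, during which the arm holds its last target. There are 200 camera calls.

## Working session

There is one attempt and no reset: what is moved stays moved. The work goes in short steps, Python scripts to look and compute and a tool call to move; the robot and the scene stay as the last step left them, time stands still between calls to the robot, and variables do not carry over. Pictures are saved under pics/ and viewed, at most 10 in all, crops included, and the job is handed in when it is done.

Besides the shell and the picture viewer there is one more tool, called after "Emit:" in YAML: its name, and indented under it one key for each argument. servo_tool: Moves the arm, as the interface text tells. Its arguments: {"type":"object","properties":{"hand":{"type":"array","items":{"type":"number"}},"delta_pos":{"type":"array","items":{"type":"array","items":{"type":"number"}}},"yaw":{"type":"array","items":{"type":"number"}},"squeeze":{"type":"number"}},"required":["hand","delta_pos","yaw"]}

```bash
mkdir -p pics
cat > h.py <<'E'
import numpy as np, cv2
from station import manip
def cam(n):
    c=manip.camera(n); c['R']=cv2.Rodrigues(np.array(c['rvec'],float))[0]; c['t']=np.array(c['tvec'],float).ravel(); c['K']=np.array(c['mtx'],float); return c
def onz(c,uv,z):
    d=c['R'].T@np.linalg.inv(c['K'])@np.array([uv[0],uv[1],1.]); o=-c['R'].T@c['t']
    return o+d*(z-o[2])/d[2]
def proj(c,p):
    q=c['K']@(c['R']@np.array(p,float)+c['t']); return q[:2]/q[2]
def save(c,n,f=1.0): 
    im=cv2.cvtColor(c['color'],cv2.COLOR_RGB2BGR); cv2.imwrite('pics/'+n,cv2.resize(im,None,fx=f,fy=f,interpolation=cv2.INTER_CUBIC))
E
python3 - <<'E'
from h import *
a=cam('top');b=cam('scene')
save(a,'top1.png',1.5);save(b,'scene1.png',1.5)
for c in(a,b): print(c['K'],-c['R'].T@c['t'])
print(manip.get_state())
E
```

```text
[[473.52338671   0.         258.28930377]
 [  0.         473.52338671 191.44605515]
 [  0.           0.           1.        ]] [ 0.32634446 -0.00391011  1.37481517]
[[418.05864777   0.         263.18898361]
 [  0.         418.05864777 186.36482463]
 [  0.           0.           1.        ]] [ 0.92770762 -0.75695414  1.10280218]
{'time_s': 0.1, 'joints': array([ 1.12539289e+00,  4.80777133e-01,  1.59681991e+00,  1.21510384e-05,
        1.06509038e+00, -4.66078639e-02]), 'qd': array([-0.0004203 , -0.00178104, -0.00280647, -0.00015276,  0.00130868,
        0.00016143]), 'joint_efforts': array([ 1.13925169e-03, -9.52257586e+01, -4.31045508e+01,  3.82530607e-05,
        5.47963209e-03, -2.38530595e-05]), 'tool_pos': array([0.25220942, 0.5986401 , 0.20482801]), 'tcp_rot': array([ 1.98081945e-01,  9.80185311e-01, -5.29611017e-04, -1.38459191e-04]), 'wrist_force': array([0.17703448, 0.16040798, 0.17737578]), 'moment': array([-0.01410386, -0.01671798, -0.03005029]), 'grasp_force': 0.0, 'width': 0.9999267742863349}
```

View pics/top1.png

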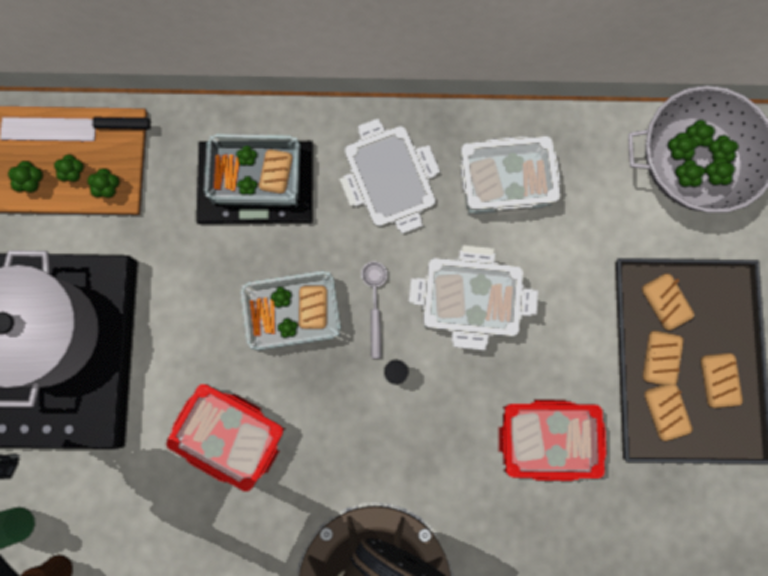

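View pics/scene1.png

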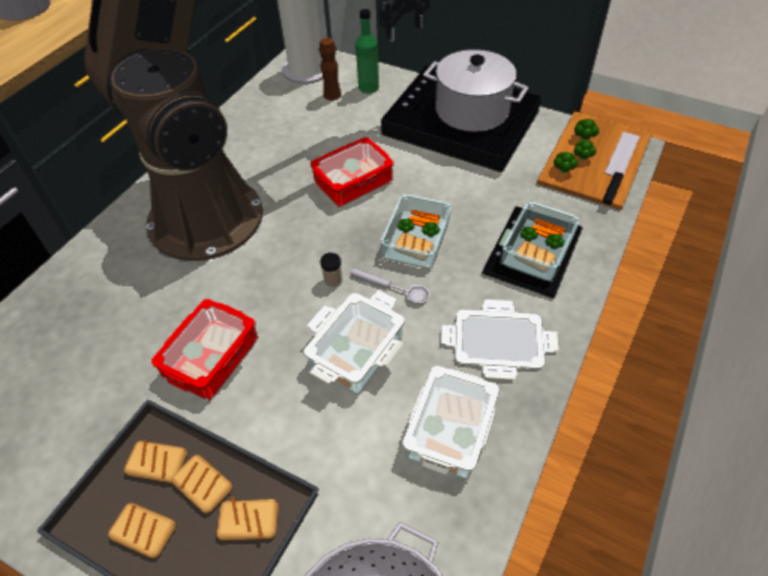

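The top view shows the meal_box at about (474,297) in the 1.5x picture, with white flaps out on all four sides. The spoon and jar are to its left, shut_box is behind it, and the red boxes are look-alikes. Next I measure its pose.

```bash
cat > m.py <<'E'
from h import *
a=cam('top'); im=a['color'].astype(int)
w=((im.min(2)>195)&(im.max(2)-im.min(2)<25)).astype(np.uint8)
n,l,s,cc=cv2.connectedComponentsWithStats(w)
i=max(range(1,n),key=lambda i:s[i,4] if np.hypot(*(cc[i]-[316,198]))<20 else 0)
print(s[i],cc[i])
cs,_=cv2.findContours((l==i).astype(np.uint8),cv2.RETR_EXTERNAL,cv2.CHAIN_APPROX_NONE)
f=np.zeros(w.shape,np.uint8);cv2.drawContours(f,cs,-1,1,-1)
o=cv2.morphologyEx(f,cv2.MORPH_OPEN,cv2.getStructuringElement(cv2.MORPH_ELLIPSE,(31,31)))
c2,_=cv2.findContours(o,cv2.RETR_EXTERNAL,cv2.CHAIN_APPROX_NONE)
P=np.array([onz(a,p[0],0.066)[:2] for p in max(c2,key=len)])*1000
r=cv2.minAreaRect(P.astype(np.float32));print('rect mm',r)
M=cv2.moments(o,True);print('centroid',onz(a,(M['m10']/M['m00'],M['m01']/M['m00']),.066))
v=np.dstack([f*255,f*120+o*100,f*0])
cv2.imwrite('pics/mask.png',cv2.resize(np.hstack([v[140:260,250:380],im[140:260,250:380,::-1].astype(np.uint8)]),None,fx=3,fy=3,interpolation=cv2.INTER_NEAREST))
E
python3 m.py
```

```text
[ 273  164   85   69 1369] [315.03579255 198.43973703]
rect mm ((533.5296020507812, -177.78404235839844), (187.2375030517578, 143.33053588867188), 85.03975677490234)
centroid [ 0.5278035  -0.17703879  0.066     ]
```

View pics/mask.png

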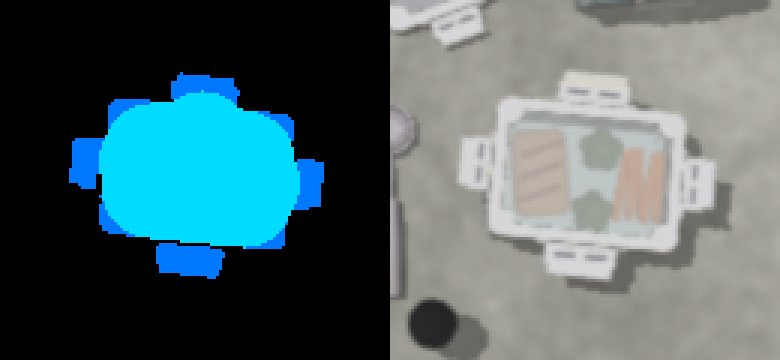

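The mask shows the lid and all four flaps. The lid corners in the right-hand crop are at about TL(498,97), TR(686,115), BR(677,250) and BL(489,233).

Run:
```python
from h import *
a=cam('top')
Q=[onz(a,((u-390)/3+250-.33,v/3+140-.33),.066)[:2]*1000 for u,v in [(498,97),(686,115),(677,250),(489,233)]]
TL,TR,BR,BL=Q;c=sum(Q)/4
d=(TL-TR)+(BL-BR); e=(TL-BL)+(TR-BR)
yw=np.arctan2(-d[0],d[1]); yx=np.arctan2(e[1],e[0])
print(c,yw,yx,np.linalg.norm(d)/2,np.linalg.norm(e)/2)
yaw=(yw*174+yx*128)/302; x=np.array([np.cos(yaw),np.sin(yaw)]); y=np.array([-x[1],x[0]])
for k,(p) in dict(near=-68.5*x,far=68.5*x,left=91.5*y,right=-91.5*y).items(): print(k,c+p)
st=manip.get_state(); from scipy.spatial.transform import Rotation as R
print(R.from_quat(st['tcp_rot']).as_matrix())
```

```text
[ 526.78817343 -176.06433868] -0.07992528716104248 -0.07275284012391495 176.08770230390965 128.33361678302987
near [ 458.49053748 -170.80288227]
far [ 595.08580939 -181.32579509]
left [533.81625025 -84.83464978]
right [ 519.76009662 -267.29402758]
[[-9.21513280e-01  3.88346720e-01 -3.15125790e-04]
 [ 3.88346847e-01  9.21513031e-01 -6.77918311e-04]
 [ 2.71251696e-05 -7.47088833e-04 -9.99999721e-01]]
```

Emit:
servo_tool:
  hand: [0,0,0,0,0,0,0,0,0,0,0,0]
  delta_pos:
    - [0,0,0]
    - [0,0,0]
    - [0,0,0]
    - [0,0,0]
    - [0,0,0]
    - [0,0,0]
    - [0,0,0]
    - [0,0,0]
    - [0,0,0]
    - [0,0,0]
    - [0,0,0]
    - [0,0,0]
  yaw: [0.113,0.113,0.113,0.113,0.113,0.113,0.113,0.113,0.113,0.113,0.118,0]
  squeeze: 20

```text
time_s: 1.2
tool_pos: [0.2523, 0.5989, 0.2052]
tcp_rot: [0.736, 0.677, -0.0, 0.0]
wrist_force: [0.1, 0.2, 0.0]
width: 0.003
grasp_force: 0.0
```

Emit:
servo_tool:
  hand: [0,0,0,0,0,0,0,0,0,0]
  delta_pos:
    - [-31.9,16.7,0]
    - [-31.9,16.7,0]
    - [-31.9,16.7,0]
    - [-31.9,16.7,0]
    - [-31.9,16.7,0]
    - [-31.9,16.7,0]
    - [-31.9,16.7,0]
    - [-31.9,16.7,0]
    - [-31.9,16.7,0]
    - [-31.9,16.7,0]
  yaw: [0,0,0,0,0,0,0,0,0,0]

```text
time_s: 2.03
tool_pos: [0.395, 0.2667, 0.2055]
tcp_rot: [0.732, 0.682, 0.0, 0.0]
wrist_force: [1.0, -0.3, 0.5]
width: -0.004
grasp_force: 0.0
```

Emit:
servo_tool:
  hand: [0,0,0,0,0,0,0,0,0,0,0,0]
  delta_pos:
    - [-31.9,16.7,0]
    - [-31.9,16.7,0]
    - [-31.9,16.7,0]
    - [-31.9,16.7,0]
    - [-31.9,16.7,0]
    - [-31.9,16.7,0]
    - [-31.9,16.7,0]
    - [-31.9,16.7,0]
    - [-31.9,16.7,0]
    - [-31.9,16.7,0]
    - [0,0,20]
    - [0,0,0]
  yaw: [0,0,0,0,0,0,0,0,0,0,0,0]

```text
time_s: 3.03
tool_pos: [0.5361, -0.0641, 0.183]
tcp_rot: [0.733, 0.68, -0.001, -0.001]
wrist_force: [-1.6, 0.1, -0.5]
width: -0.001
grasp_force: 0.0
```

```bash
cat > rel.py <<'E'
from h import *
from scipy.spatial.transform import Rotation as R
c0=np.array([526.8,-176.1]);yaw=-.077
def rel():
    st=manip.get_state();x=np.array([np.cos(yaw),np.sin(yaw)]);y=np.array([-x[1],x[0]])
    p=st['tool_pos']*1000;m=R.from_quat(st['tcp_rot']).as_matrix()
    f=st['wrist_force'];print('t',round(st['time_s'],2),'box xy',np.round([(p[:2]-c0)@x,(p[:2]-c0)@y],1),'z',round(p[2],1),'xang',np.degrees(np.arctan2(m[1,0],m[0,0])).round(2),'F box',np.round([f[:2]@x,f[:2]@y,f[2]],2),'j',np.round(st['joints'],2))
if __name__=='__main__': rel()
E
python3 - <<'E'
from rel import *
rel(); save(cam('wrist'),'w1.png',1.3)
E
```

```text
t 3.03 box xy [  0.7 112.3] z 183.0 xang 85.72 F box [-1.65 -0.01 -0.47] j [-0.18  0.35  1.87 -0.    0.92 -0.1 ]
```

View pics/w1.png

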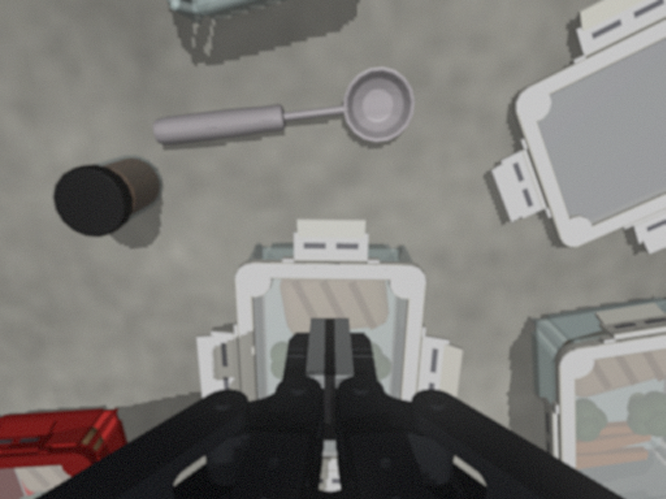

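The wrist view shows the left flap centred at (332,240), in line with the fingers. I descend on it.

Emit:
servo_tool:
  hand: [0,0,0,0,0,0,0,0,0,0]
  delta_pos:
    - [0,0,25]
    - [0,0,25]
    - [0,0,15]
    - [0,0,10]
    - [0,0,10]
    - [0,0,10]
    - [0,0,10]
    - [0,0,5]
    - [0,0,0]
    - [0,0,0]
  yaw: [0,0,0,0,0,0,0,0,0,0]

```text
time_s: 3.92
tool_pos: [0.537, -0.0625, 0.0754]
tcp_rot: [0.733, 0.68, -0.0, -0.0]
wrist_force: [-0.8, 1.3, 0.4]
width: 0.001
grasp_force: 0.0
```

```bash
python3 rel.py
```

```text
t 3.92 box xy [  1.4 114. ] z 75.4 xang 85.65 F box [-0.9   1.25  0.41] j [-0.17  0.5   1.96  0.    0.67 -0.1 ]
```

Emit:
servo_tool:
  hand: [0,0,0,0,0,0]
  delta_pos:
    - [0,0,9]
    - [0,0,9]
    - [0,0,9]
    - [0,0,4]
    - [0,0,0]
    - [0,0,0]
  yaw: [0,0,0,0,0,0]

```text
time_s: 4.42
tool_pos: [0.5367, -0.0625, 0.044]
tcp_rot: [0.733, 0.68, -0.0, -0.0]
wrist_force: [-0.1, 0.2, 0.1]
width: -0.0
grasp_force: 0.0
```

Run:
```python
from rel import *
rel(); a=cam('wrist'); b=cam('scene')
im=np.hstack([cv2.resize(a['color'],(512,384)),b['color']])
x=cv2.resize(b['color'][170:290,180:300],(384,384),interpolation=cv2.INTER_CUBIC)
cv2.imwrite('pics/w2.png',cv2.resize(np.hstack([a['color'],x])[...,::-1],(798,342)))
```

```text
t 4.42 box xy [  1.1 114.1] z 44.0 xang 85.65 F box [-0.15  0.19  0.06] j [-0.17  0.55  1.98  0.    0.61 -0.1 ]
```

View pics/w2.png

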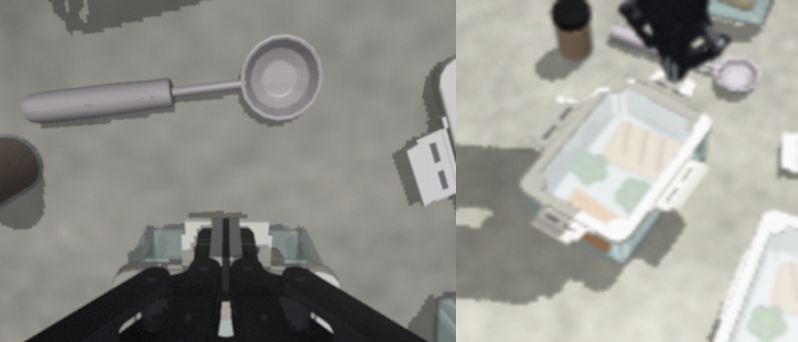

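The left flap is now folded against the inner side of the fingertips. I push it inward, watching the force.

Emit:
servo_tool:
  hand: [0,0,0,0,0]
  delta_pos:
    - [-2,0,0]
    - [-2,0,0]
    - [-1,0,0]
    - [0,0,0]
    - [0,0,0]
  yaw: [0,0,0,0,0]

```text
time_s: 4.93
tool_pos: [0.5366, -0.0676, 0.0445]
tcp_rot: [0.734, 0.68, 0.0, 0.0]
wrist_force: [0.0, 0.8, -1.2]
width: -0.002
grasp_force: 0.0
```

Emit:
servo_tool:
  hand: [0,0,0]
  delta_pos:
    - [-1,0,0]
    - [0,0,0]
    - [0,0,0]
  yaw: [0,0,0]

```text
time_s: 5.18
tool_pos: [0.5365, -0.0685, 0.0444]
tcp_rot: [0.733, 0.68, 0.0, 0.0]
wrist_force: [-0.4, 0.5, -0.6]
width: -0.006
grasp_force: 0.0
```

Emit:
servo_tool:
  hand: [0,0,0]
  delta_pos:
    - [-1,0,0]
    - [0,0,0]
    - [0,0,0]
  yaw: [0,0,0]

```text
time_s: 5.43
tool_pos: [0.5364, -0.0695, 0.0444]
tcp_rot: [0.733, 0.68, -0.0, 0.0]
wrist_force: [-0.4, -0.4, -0.2]
width: -0.005
grasp_force: 0.0
```

Emit:
servo_tool:
  hand: [0,0,0]
  delta_pos:
    - [-1,0,0]
    - [0,0,0]
    - [0,0,0]
  yaw: [0,0,0]

```text
time_s: 5.68
tool_pos: [0.5364, -0.0705, 0.0444]
tcp_rot: [0.733, 0.68, -0.0, 0.0]
wrist_force: [-0.3, -0.3, 0.1]
width: -0.001
grasp_force: 0.0
```

Emit:
servo_tool:
  hand: [0,0,0]
  delta_pos:
    - [-1,0,0]
    - [0,0,0]
    - [0,0,0]
  yaw: [0,0,0]

```text
time_s: 5.93
tool_pos: [0.5363, -0.0715, 0.0444]
tcp_rot: [0.733, 0.68, -0.0, -0.0]
wrist_force: [0.4, 0.1, -0.1]
width: 0.003
grasp_force: 0.0
```

Emit:
servo_tool:
  hand: [0,0,0]
  delta_pos:
    - [-1,0,0]
    - [0,0,0]
    - [0,0,0]
  yaw: [0,0,0]

```text
time_s: 6.18
tool_pos: [0.5362, -0.0726, 0.0444]
tcp_rot: [0.733, 0.68, -0.0, 0.0]
wrist_force: [-0.3, 0.7, -0.1]
width: 0.001
grasp_force: 0.0
```

Run:
```python
from rel import *
for i in range(4): rel(); a=cam('wrist')
b=cam('scene')
x=cv2.resize(b['color'][180:250,220:290],(384,384),interpolation=cv2.INTER_CUBIC)
cv2.imwrite('pics/w3.png',cv2.resize(np.hstack([cv2.resize(a['color'][190:384,130:390],None,fx=1.98,fy=1.98)[:384],x])[...,::-1],(798,342)))
```

```text
t 6.18 box xy [  1.4 104. ] z 44.4 xang 85.64 F box [-0.39  0.64 -0.11] j [-0.19  0.55  1.98 -0.    0.61 -0.11]
t 6.23 box xy [  1.4 104. ] z 44.4 xang 85.64 F box [ 0.06  0.24 -0.65] j [-0.19  0.55  1.98 -0.    0.61 -0.11]
t 6.28 box xy [  1.4 104. ] z 44.4 xang 85.64 F box [ 0.11  0.87 -0.33] j [-0.19  0.55  1.98  0.    0.61 -0.11]
t 6.33 box xy [  1.4 104. ] z 44.4 xang 85.64 F box [ 0.68  0.56 -0.45] j [-0.19  0.55  1.98  0.    0.61 -0.11]
```

View pics/w3.png

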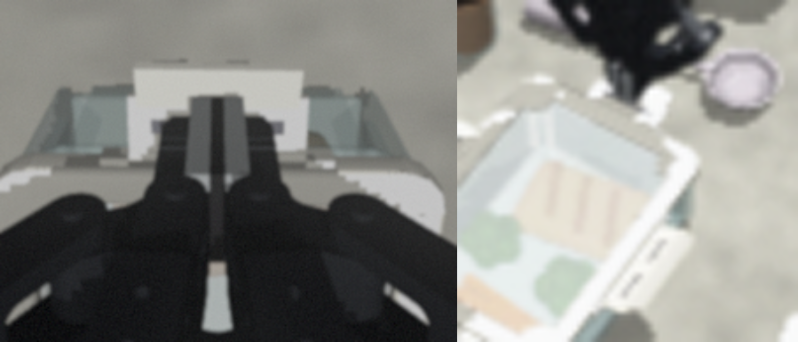

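Run:
```python
from rel import *
a=cam('wrist'); st=manip.get_state(); p=st['tool_pos']; m=R.from_quat(st['tcp_rot']).as_matrix()
print('cam', m.T@(-a['R'].T@a['t']-p))
for z in (-20,-11,-5,0,8,13):
    print(z,[np.round(proj(a,p+m@np.array([x,0,z])/1000),1) for x in (-11,0,11)])
x=np.array([np.cos(yaw),np.sin(yaw)]);y=np.array([-x[1],x[0]])
for th in (0,.2,.4,.6,.8,1.,1.2):
    q=c0+y*(91.5+28*np.sin(th)+5*np.cos(th)); z=63-28*np.cos(th)+5*np.sin(th)
    print('flap end',th,proj(a,np.r_[q,z]/1000))
```

```text
cam [ 0.08372258 -0.00039892 -0.16843597]
-20 [array([253.9, 276.4]), array([253.9, 256.7]), array([253.9, 236.2])]
-11 [array([253.9, 266.8]), array([253.9, 247.9]), array([253.9, 228.2])]
-5 [array([253.8, 260.9]), array([253.9, 242.5]), array([253.9, 223.3])]
0 [array([253.8, 256.3]), array([253.8, 238.2]), array([253.9, 219.5])]
8 [array([253.8, 249.3]), array([253.8, 231.8]), array([253.8, 213.7])]
13 [array([253.8, 245.2]), array([253.8, 228.1]), array([253.8, 210.3])]
flap end 0 [251.30553909 242.76785123]
flap end 0.2 [251.28520546 235.32562472]
flap end 0.4 [251.25518352 229.12456982]
flap end 0.6 [251.2157025  224.42363795]
flap end 0.8 [251.16726196 221.48896409]
flap end 1.0 [251.11074361 220.58140017]
flap end 1.2 [251.04753452 221.93473843]
```

Run:
```python
from rel import *
a=cam('wrist'); s=cam('scene'); st=manip.get_state(); p=st['tool_pos']; m=R.from_quat(st['tcp_rot']).as_matrix()
x=np.array([np.cos(yaw),np.sin(yaw)]);y=np.array([-x[1],x[0]])
W=lambda bx,by,z: np.r_[c0+x*bx+y*by,z]/1000
print('K',a['K'][0,0])
print('lid corners wrist',[proj(a,W(sx*64,87,66)).round(1) for sx in(-1,1)],'flap hinge ends',[proj(a,W(sx*25,91.5,63)).round(1) for sx in(-1,1)])
for z in (-20,-11,0,8,13): print('scene tip',z,proj(s,p+m@np.array([0,0,z])/1000).round(1))
im=a['color'][200:340,170:340]; cv2.imwrite('pics/w4.png',np.hstack([cv2.resize(im,None,fx=3,fy=3,interpolation=cv2.INTER_CUBIC),cv2.resize(s['color'][160:230,215:275],(280,420)[::1],interpolation=cv2.INTER_CUBIC)])[...,::-1])
```

```text
K 344.98132635999815
lid corners wrist [array([122.2, 288.6]), array([379.7, 288.8])] flap hinge ends [array([201.1, 277.5]), array([300.9, 277.6])]
scene tip -20 [254.8 199.9]
scene tip -11 [254.9 201.7]
scene tip 0 [255.  203.8]
scene tip 8 [255.1 205.3]
scene tip 13 [255.1 206.2]
```

View pics/w4.png

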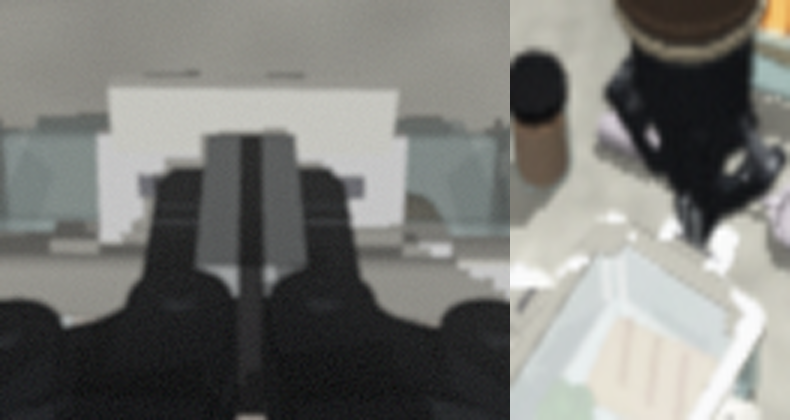

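Run:
```python
from rel import *
a=cam('wrist'); st=manip.get_state(); p=st['tool_pos']; m=R.from_quat(st['tcp_rot']).as_matrix()
x=np.array([np.cos(yaw),np.sin(yaw)]);y=np.array([-x[1],x[0]])
W=lambda bx,by,z: np.r_[c0+x*bx+y*by,z]/1000
for th in np.arange(0,2.1,.2):
    r=[proj(a,W(s*25,91.5+28*np.sin(th)+5*np.cos(th),63-28*np.cos(th)+5*np.sin(th))) for s in(-1,1)]
    print(round(th,1),np.round(r,1).tolist(),'w',round(r[1][0]-r[0][0],1))
ax=a['R'].T[:,2]; print('axis in tool',m.T@ax)
c=-a['R'].T@a['t']
d=a['R'].T@np.linalg.inv(a['K'])@np.array([254,244.3,1]); ct=m.T@(c-p)*1000; dt=m.T@d
for t in (-40,-30,-20,-10,0,8): k=(t-ct[2])/dt[2]; print('tip t',t,'x',(ct+k*dt)[0].round(1),'pad pair width mm',(30.7*k/345).round(1))
```

```text
0.0 [[207.7, 242.7], [294.9, 242.8]] w 87.2
0.2 [[206.9, 235.3], [295.6, 235.4]] w 88.7
0.4 [[206.0, 229.1], [296.5, 229.2]] w 90.6
0.6 [[204.8, 224.4], [297.7, 224.5]] w 92.9
0.8 [[203.3, 221.4], [299.0, 221.5]] w 95.6
1.0 [[201.7, 220.5], [300.5, 220.6]] w 98.7
1.2 [[200.0, 221.9], [302.1, 222.0]] w 102.0
1.4 [[198.2, 225.7], [303.7, 225.8]] w 105.5
1.6 [[196.4, 232.0], [305.4, 232.1]] w 108.9
1.8 [[194.8, 240.7], [306.9, 240.8]] w 112.1
2.0 [[193.3, 251.6], [308.3, 251.7]] w 115.0
axis in tool [-3.22253097e-01  2.87952306e-04  9.46653505e-01]
tip t -40 x 17.1 pad pair width mm 12.7
tip t -30 x 11.9 pad pair width mm 13.7
tip t -20 x 6.7 pad pair width mm 14.7
tip t -10 x 1.6 pad pair width mm 15.7
tip t 0 x -3.6 pad pair width mm 16.7
tip t 8 x -7.8 pad pair width mm 17.5
```

The flap is still only partly down, at about 0.8 rad, so the closed tips sit higher than I assumed. I back off slightly and go lower.

Emit:
servo_tool:
  hand: [0,0,0,0,0]
  delta_pos:
    - [5,0,0]
    - [0,0,5]
    - [0,0,5]
    - [0,0,0]
    - [0,0,0]
  yaw: [0,0,0,0,0]

```text
time_s: 7.05
tool_pos: [0.5362, -0.0674, 0.0339]
tcp_rot: [0.733, 0.68, -0.0, -0.0]
wrist_force: [0.1, -0.6, 0.0]
width: 0.001
grasp_force: 0.0
```

Emit:
servo_tool:
  hand: [0,0,0,0]
  delta_pos:
    - [0,0,5]
    - [0,0,5]
    - [0,0,0]
    - [0,0,0]
  yaw: [0,0,0,0]

```text
time_s: 7.38
tool_pos: [0.5362, -0.0675, 0.0239]
tcp_rot: [0.733, 0.68, -0.0, -0.0]
wrist_force: [0.4, -0.4, 1.2]
width: 0.001
grasp_force: 0.0
```

Run:
```python
from rel import *
rel(); a=cam('wrist'); s=cam('top')
im=a['color'][180:340,150:360]
cv2.imwrite('pics/w5.png',np.hstack([cv2.resize(im,None,fx=2.6,fy=2.6,interpolation=cv2.INTER_CUBIC),cv2.resize(s['color'][160:250,260:310],(231,416),interpolation=cv2.INTER_CUBIC)])[...,::-1])
```

```text
t 7.38 box xy [  1. 109.] z 23.9 xang 85.64 F box [ 0.45 -0.33  1.21] j [-0.18  0.59  1.99 -0.    0.56 -0.11]
```

View pics/w5.png

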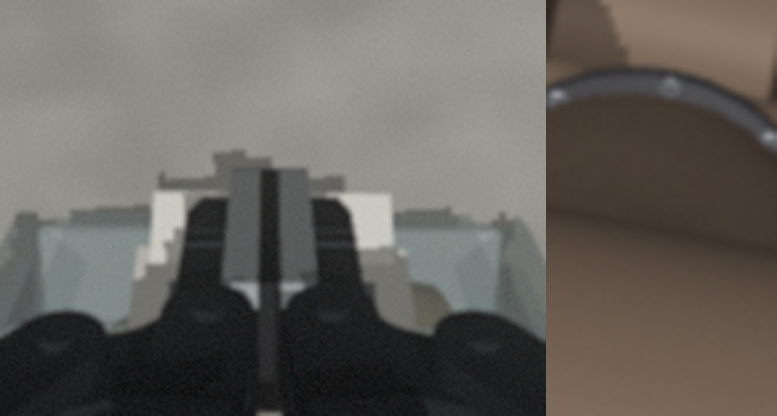

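The fingertips now reach below the flap's end (end at row 192, tips at row 168 in the crop), and the flap hangs almost shut. I press in gently.

```bash
cat > th.py <<'E'
from rel import *
a=cam('wrist'); rel()
x=np.array([np.cos(yaw),np.sin(yaw)]);y=np.array([-x[1],x[0]])
import sys
n,h=dict(near=(-x,68.5),far=(x,68.5),left=(y,91.5),right=(-y,91.5))[sys.argv[1]]
for th in (0,.1,.2,.3,.5): print(th,[proj(a,np.r_[c0+n*(h+28*np.sin(th)+f*np.cos(th)),63-28*np.cos(th)+f*np.sin(th)]/1000).round(1).tolist() for f in (2,5)])
# white flap end row beside the finger
g=a['color'].astype(int)
for u in (int(v) for v in sys.argv[2:]): 
    col=g[180:300,u]; w=np.where(col.min(1)>180)[0]; print(u,'first white row',180+w[0] if len(w) else None)
E
python3 th.py left 212 218 292 298
```

```text
t 7.53 box xy [  1.4 109. ] z 24.4 xang 85.64 F box [-0.34  0.3   0.82] j [-0.18  0.58  1.99 -0.    0.56 -0.11]
0 [[251.4, 274.0], [251.3, 269.0]]
0.1 [[251.3, 269.7], [251.3, 265.0]]
0.2 [[251.3, 265.8], [251.3, 261.3]]
0.3 [[251.3, 262.1], [251.3, 258.0]]
0.5 [[251.3, 255.9], [251.3, 252.7]]
212 first white row 254
218 first white row 254
292 first white row 255
298 first white row 255
```

Emit:
servo_tool:
  hand: [0,0,0,0]
  delta_pos:
    - [-1,0,0]
    - [-1,0,0]
    - [0,0,0]
    - [0,0,0]
  yaw: [0,0,0,0]

```text
time_s: 7.87
tool_pos: [0.5364, -0.0696, 0.0245]
tcp_rot: [0.733, 0.68, 0.0, 0.0]
wrist_force: [0.5, 0.4, 0.6]
width: 0.002
grasp_force: 0.4
```

```bash
python3 th.py left 212 218 292 298
```

```text
t 7.92 box xy [  1.4 107. ] z 24.4 xang 85.64 F box [-1.01  1.02 -0.59] j [-0.18  0.58  1.99 -0.    0.56 -0.11]
0 [[251.1, 270.5], [251.1, 265.5]]
0.1 [[251.1, 266.2], [251.1, 261.4]]
0.2 [[251.1, 262.2], [251.1, 257.7]]
0.3 [[251.1, 258.5], [251.1, 254.3]]
0.5 [[251.0, 252.2], [251.0, 248.9]]
212 first white row 255
218 first white row 256
292 first white row 255
298 first white row 268
```

Emit:
servo_tool:
  hand: [0,0,0,0]
  delta_pos:
    - [-1,0,0]
    - [-1,0,0]
    - [0,0,0]
    - [0,0,0]
  yaw: [0,0,0,0]

```text
time_s: 8.25
tool_pos: [0.5363, -0.0716, 0.0244]
tcp_rot: [0.733, 0.68, -0.0, 0.0]
wrist_force: [0.1, 1.2, -0.7]
width: 0.002
grasp_force: 0.4
```

```bash
python3 th.py left 212 218 292 298
```

```text
t 8.3 box xy [  1.4 105. ] z 24.4 xang 85.64 F box [-0.5   0.03 -0.27] j [-0.19  0.59  1.99 -0.    0.56 -0.11]
0 [[251.2, 267.2], [251.1, 262.1]]
0.1 [[251.1, 262.8], [251.1, 258.0]]
0.2 [[251.1, 258.7], [251.1, 254.2]]
0.3 [[251.1, 255.0], [251.1, 250.8]]
0.5 [[251.1, 248.6], [251.1, 245.2]]
212 first white row None
218 first white row None
292 first white row None
298 first white row None
```

Emit:
servo_tool:
  hand: [0,0,0,0,0,0]
  delta_pos:
    - [0,0,4]
    - [-1,0,0]
    - [-1,0,0]
    - [0,0,0]
    - [0,0,0]
    - [0,0,0]
  yaw: [0,0,0,0,0,0]

```text
time_s: 8.8
tool_pos: [0.5359, -0.0734, 0.0203]
tcp_rot: [0.733, 0.68, -0.0, -0.0]
wrist_force: [-0.8, 2.3, -2.4]
width: -0.004
grasp_force: 1.1
```

Emit:
servo_tool:
  hand: [0,0,0,0]
  delta_pos:
    - [-1,0,0]
    - [0,0,0]
    - [0,0,0]
    - [0,0,0]
  yaw: [0,0,0,0]

```text
time_s: 9.13
tool_pos: [0.536, -0.0744, 0.0204]
tcp_rot: [0.733, 0.68, -0.0, -0.0]
wrist_force: [-0.5, 3.2, -2.4]
width: -0.003
grasp_force: 1.8
```

Emit:
servo_tool:
  hand: [0,0,0,0]
  delta_pos:
    - [-1,0,0]
    - [0,0,0]
    - [0,0,0]
    - [0,0,0]
  yaw: [0,0,0,0]

```text
time_s: 9.47
tool_pos: [0.5359, -0.0755, 0.0204]
tcp_rot: [0.733, 0.68, -0.0, -0.0]
wrist_force: [0.8, 3.0, -2.9]
width: -0.001
grasp_force: 1.7
```

Run:
```python
from rel import *
F=[]
for i in range(4): rel(); a=cam('wrist')
im=a['color'][200:340,150:360]
cv2.imwrite('pics/w6.png',cv2.resize(im,None,fx=3,fy=3,interpolation=cv2.INTER_CUBIC)[...,::-1])
```

```text
t 9.47 box xy [  1.4 101. ] z 20.4 xang 85.64 F box [ 0.59  3.1  -2.9 ] j [-0.2   0.59  1.99 -0.    0.56 -0.12]
t 9.52 box xy [  1.4 101. ] z 20.4 xang 85.65 F box [-0.49  2.86 -2.26] j [-0.2   0.59  1.99 -0.    0.56 -0.12]
t 9.57 box xy [  1.4 101. ] z 20.4 xang 85.65 F box [-0.1   3.04 -2.67] j [-0.2   0.59  1.99 -0.    0.56 -0.12]
t 9.62 box xy [  1.4 101. ] z 20.4 xang 85.65 F box [-0.98  2.98 -2.05] j [-0.2   0.59  1.99 -0.    0.56 -0.12]
```

View pics/w6.png

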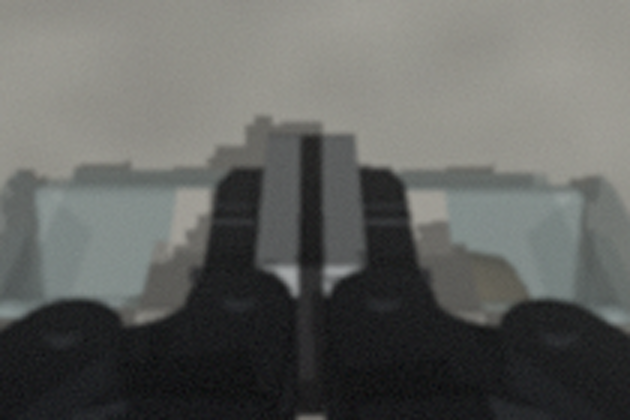

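```bash
cat >> th.py <<'E'
def prof(u,r0=220,r1=300): print(u,[int(v) for v in g[r0:r1:2,u].mean(1)])
E
python3 - <<'E'
import sys; sys.argv=['th','left']
exec(open('th.py').read())
prof(214);prof(288)
print('counter-box bottom left', [proj(a,np.r_[c0+x*s*64+y*87,66]/1000).round(1) for s in (-1,1)])
E
```

```text
t 9.72 box xy [  1.4 101. ] z 20.4 xang 85.64 F box [-0.51  3.17 -2.01] j [-0.2   0.59  1.99 -0.    0.56 -0.12]
0 [[251.1, 264.5], [251.1, 259.3]]
0.1 [[251.1, 260.0], [251.0, 255.1]]
0.2 [[251.0, 255.8], [251.0, 251.1]]
0.3 [[251.0, 251.9], [251.0, 247.6]]
0.5 [[251.0, 245.3], [251.0, 241.7]]
214 [141, 138, 141, 142, 142, 141, 141, 140, 141, 139, 143, 141, 139, 142, 145, 143, 147, 145, 109, 101, 100, 125, 154, 155, 155, 155, 153, 152, 124, 102, 103, 103, 94, 90, 77, 55, 52, 55, 40, 31]
288 [147, 144, 144, 144, 145, 144, 143, 147, 145, 147, 146, 142, 145, 144, 144, 145, 145, 145, 126, 103, 104, 112, 146, 154, 155, 153, 147, 139, 116, 108, 83, 67, 53, 45, 34, 29, 32, 30, 33, 29]
counter-box bottom left [array([101.2, 315.5]), array([400. , 315.7])]
```

Emit:
servo_tool:
  hand: [0,0,0,0,0,0]
  delta_pos:
    - [5,0,0]
    - [10,0,0]
    - [10,0,-10]
    - [0,0,-25]
    - [0,0,0]
    - [0,0,0]
  yaw: [0,0,0,0,0,0]

```text
time_s: 10.22
tool_pos: [0.5392, -0.0498, 0.0571]
tcp_rot: [0.733, 0.68, 0.001, 0.001]
wrist_force: [1.0, 0.0, -1.1]
width: 0.003
grasp_force: 0.0
```

Run:
```python
import sys; sys.argv=['th','left']
exec(open('th.py').read())
np.save('left.npy',a['color'])
print('finger cols at rows', [ (r,[int(v) for v in g[r,200:310:6].mean(1)]) for r in (262,272,282,292,302,312)])
for u in (205,210,215,285,290,295): prof(u,240,384)
print('lid edge/hinge',[[proj(a,np.r_[c0+x*s*25+y*q,z]/1000).round(1).tolist() for s in (-1,1)] for q,z in ((87,66),(91.5,63),(94,35),(96.5,35))])
```

```text
t 10.27 box xy [  1.9 126.7] z 56.2 xang 85.69 F box [1.2  0.19 0.  ] j [-0.15  0.53  1.98 -0.    0.63 -0.07]
0 [[249.4, 270.3], [249.4, 266.1]]
0.1 [[249.4, 266.7], [249.3, 262.7]]
0.2 [[249.3, 263.4], [249.3, 259.7]]
0.3 [[249.3, 260.3], [249.3, 256.9]]
0.5 [[249.3, 255.2], [249.3, 252.5]]
finger cols at rows [(262, [97, 109, 111, 99, 35, 37, 46, 88, 90, 34, 90, 89, 36, 37, 69, 122, 105, 122, 140]), (272, [135, 136, 132, 100, 39, 40, 64, 90, 85, 36, 91, 91, 42, 39, 41, 137, 135, 134, 135]), (282, [135, 136, 123, 82, 28, 25, 81, 89, 81, 30, 90, 87, 49, 31, 31, 129, 132, 132, 132]), (292, [131, 131, 91, 32, 27, 33, 25, 76, 140, 46, 153, 35, 29, 29, 32, 60, 95, 90, 105]), (302, [86, 110, 36, 28, 28, 39, 29, 23, 28, 45, 26, 25, 29, 39, 26, 33, 53, 89, 97]), (312, [30, 20, 30, 25, 25, 28, 32, 23, 33, 43, 19, 24, 26, 27, 28, 28, 30, 25, 29])]
205 [136, 137, 137, 138, 136, 137, 136, 137, 137, 140, 125, 102, 102, 102, 120, 133, 133, 134, 135, 138, 134, 133, 136, 133, 134, 134, 134, 134, 116, 94, 99, 101, 85, 32, 22, 30, 24, 27, 19, 26, 27, 24, 26, 16, 22, 19, 24, 26, 26, 24, 23, 21, 24, 22
[... 1090 characters left out ...]
4, 137, 136, 133, 135, 135, 129, 96, 82, 80, 71, 60, 36, 30, 32, 29, 33, 25, 30, 32, 28, 28, 30, 25, 21, 23, 19, 19, 24, 21, 23, 26, 24, 16, 22, 22, 22, 25, 25, 22, 24, 26, 17, 26, 22, 26, 27, 27, 26, 24, 25, 27, 21, 25, 24, 25, 25]
295 [144, 146, 144, 146, 143, 145, 142, 145, 145, 146, 142, 106, 100, 103, 116, 133, 132, 133, 131, 133, 134, 134, 124, 88, 85, 91, 89, 94, 90, 78, 62, 39, 31, 29, 29, 27, 26, 25, 28, 24, 25, 27, 20, 20, 18, 20, 22, 26, 27, 26, 25, 24, 28, 27, 21, 27, 27, 33, 27, 25, 25, 25, 19, 27, 25, 24, 26, 25, 29, 28, 23, 22]
lid edge/hinge [[[203.8, 310.6], [294.2, 310.6]], [[204.1, 300.4], [293.9, 300.4]], [[209.8, 269.6], [288.9, 269.6]], [[209.6, 266.1], [289.1, 266.1]]]
```

The left flap is shut (measured end row 268, predicted 266–270). Next I take the right flap, going over the box.

Emit:
servo_tool:
  hand: [0,0,0,0,0,0,0,0,0,0,0,0]
  delta_pos:
    - [0,0,-25]
    - [0,0,-25]
    - [-29.3,0,0]
    - [-29.3,0,0]
    - [-29.3,0,0]
    - [-29.3,0,0]
    - [-29.3,0,0]
    - [-29.3,0,0]
    - [-29.3,0,0]
    - [-29.4,-1.4,0]
    - [0,0,0]
    - [0,0,0]
  yaw: [0,0,0,0,0,0,0,0,0,0,0,0]

```text
time_s: 11.27
tool_pos: [0.5181, -0.2853, 0.1047]
tcp_rot: [0.734, 0.679, -0.0, -0.0]
wrist_force: [-0.4, 0.8, 1.0]
width: 0.0
grasp_force: 0.0
```

```bash
python3 rel.py
```

```text
t 11.27 box xy [  -0.3 -109.5] z 104.7 xang 85.51 F box [-0.47  0.81  0.98] j [-0.55  0.52  1.83 -0.    0.8  -0.48]
```

Emit:
servo_tool:
  hand: [0,0,0,0,0,0,0,0,0,0]
  delta_pos:
    - [-1,0,15]
    - [0,0,10]
    - [0,0,10]
    - [0,0,10]
    - [0,0,10]
    - [0,0,10]
    - [0,0,10]
    - [0,0,9]
    - [0,0,0]
    - [0,0,0]
  yaw: [0,0,0,0,0,0,0,0,0,0]

```text
time_s: 12.1
tool_pos: [0.5182, -0.285, 0.0207]
tcp_rot: [0.733, 0.68, -0.0, -0.001]
wrist_force: [0.1, -0.6, -0.0]
width: -0.001
grasp_force: 0.0
```

Emit:
servo_tool:
  hand: [0,0,0,0]
  delta_pos:
    - [1,0,0]
    - [1,0,0]
    - [0,0,0]
    - [0,0,0]
  yaw: [0,0,0,0]

```text
time_s: 12.43
tool_pos: [0.519, -0.2833, 0.0218]
tcp_rot: [0.733, 0.68, 0.0, 0.0]
wrist_force: [0.1, -1.2, -1.0]
width: 0.0
grasp_force: 0.2
```

Emit:
servo_tool:
  hand: [0,0,0,0]
  delta_pos:
    - [1,0,0]
    - [1,0,0]
    - [0,0,0]
    - [0,0,0]
  yaw: [0,0,0,0]

```text
time_s: 12.77
tool_pos: [0.5193, -0.2817, 0.0217]
tcp_rot: [0.733, 0.68, 0.0, 0.001]
wrist_force: [0.5, -5.2, 1.2]
width: 0.002
grasp_force: 2.3
```

```bash
python3 rel.py
```

```text
t 12.77 box xy [   0.7 -105.9] z 21.7 xang 85.65 F box [ 0.92 -5.1   1.22] j [-0.55  0.64  1.88 -0.    0.63 -0.47]
```

Emit:
servo_tool:
  hand: [0,0,0,0,0,0,0,0,0,0,0,0]
  delta_pos:
    - [-5,0,0]
    - [-10,0,0]
    - [-6,0,-20]
    - [0,0,-30]
    - [0,0,0]
    - [0,0,0]
    - [0,0,0]
    - [0,0,0]
    - [0,0,0]
    - [0,0,0]
    - [0,0,0]
    - [0,0,0]
  yaw: [0,0,0,0,0.121,0.121,0.121,0.121,0.121,0.121,0.121,0.121]

```text
time_s: 13.77
tool_pos: [0.5171, -0.3028, 0.0714]
tcp_rot: [0.966, 0.257, -0.0, -0.0]
wrist_force: [0.3, -0.1, 0.4]
width: 0.002
grasp_force: 0.0
```

Emit:
servo_tool:
  hand: [0,0,0,0,0,0,0,0,0,0,0,0]
  delta_pos:
    - [0,0,0]
    - [0,0,0]
    - [0,0,0]
    - [0,0,0]
    - [0,0,0]
    - [0,0,0]
    - [0,0,0]
    - [0,0,0]
    - [0,0,0]
    - [0,0,0]
    - [0,0,0]
    - [0,0,0]
  yaw: [0.121,0.121,0.121,0.121,0.121,0.121,0.121,0.121,0.121,0.121,0.121,0.121]

```text
time_s: 14.77
tool_pos: [0.5171, -0.3028, 0.0713]
tcp_rot: [0.893, -0.449, -0.0, -0.0]
wrist_force: [-0.4, 1.3, 0.5]
width: 0.002
grasp_force: 0.0
```

Emit:
servo_tool:
  hand: [0,0,0,0,0,0,0,0]
  delta_pos:
    - [0,0,0]
    - [0,0,0]
    - [0,0,0]
    - [0,0,0]
    - [0,0,0]
    - [0,0,0]
    - [0,0,0]
    - [0,0,0]
  yaw: [0.121,0.121,0.121,0.121,0.121,0.121,0,0]

```text
time_s: 15.43
tool_pos: [0.5171, -0.3027, 0.0713]
tcp_rot: [-0.679, 0.734, 0.0, -0.0]
wrist_force: [0.8, 0.7, 0.4]
width: 0.006
grasp_force: 0.0
```

Run:
```python
import sys; sys.argv=['th','right']
exec(open('th.py').read())
np.save('right.npy',a['color'])
for u in (200,205,210,215,285,290,295,300): prof(u,240,340)
print('lid edge/hinge',[[proj(a,np.r_[c0+x*s*25-y*q,z]/1000).round(1).tolist() for s in (-1,1)] for q,z in ((87,66),(91.5,63),(94,35),(96.5,35))])
print('lid corners',[proj(a,np.r_[c0+x*s*64-y*87,66]/1000).round(1).tolist() for s in (-1,1)])
```

```text
t 15.48 box xy [ 1.000e-01 -1.268e+02] z 71.4 xang -94.35 F box [0.06 0.17 0.03] j [-0.58  0.57  1.83  0.    0.74  2.64]
0 [[252.9, 257.1], [252.9, 253.1]]
0.1 [[252.9, 253.6], [252.9, 249.8]]
0.2 [[252.9, 250.4], [252.9, 246.9]]
0.3 [[252.9, 247.5], [252.9, 244.2]]
0.5 [[252.9, 242.4], [252.9, 239.8]]
200 [109, 110, 107, 110, 98, 95, 99, 121, 133, 134, 136, 136, 134, 134, 133, 134, 136, 137, 133, 116, 106, 99, 143, 207, 175, 161, 201, 206, 207, 208, 210, 205, 199, 153, 40, 22, 29, 25, 29, 28, 28, 24, 25, 25, 24, 24, 26, 19, 26, 26]
205 [109, 108, 109, 106, 97, 94, 95, 104, 90, 86, 89, 87, 89, 93, 120, 132, 130, 129, 129, 111, 100, 101, 141, 204, 175, 163, 200, 207, 207, 209, 211, 210, 169, 59, 26, 26, 31, 30, 29, 26, 27, 22, 29, 27, 25, 25, 22, 21, 19, 19]
210 [108, 108, 107, 101, 96, 92, 96, 90, 73, 78, 83, 83, 86, 81, 81, 85, 88, 85, 88, 93, 103, 106, 143, 199, 173, 163, 199, 209, 209, 206, 197, 139, 37, 30, 31, 27, 29, 29, 25, 33, 28, 25, 25, 24, 21, 24, 23, 23, 23, 23]
215 [106, 106, 104, 102, 94, 92, 97, 88, 74, 78, 83, 87, 91, 96, 96, 101, 98, 101, 96, 103, 151, 201, 204, 133,
[... 488 characters left out ...]
27, 30, 28, 27, 26, 27, 28, 26, 28, 21, 23, 22, 20]
295 [101, 102, 103, 103, 98, 91, 93, 98, 77, 74, 82, 83, 84, 84, 105, 123, 94, 84, 92, 92, 134, 188, 205, 166, 113, 147, 193, 209, 196, 160, 122, 63, 32, 30, 32, 24, 26, 28, 31, 28, 28, 24, 28, 24, 25, 21, 22, 23, 26, 24]
300 [98, 101, 99, 102, 97, 92, 93, 112, 130, 132, 133, 135, 133, 133, 134, 134, 120, 105, 93, 91, 100, 98, 119, 202, 193, 153, 192, 207, 206, 204, 207, 204, 146, 37, 31, 32, 27, 29, 30, 28, 31, 25, 29, 23, 27, 26, 30, 21, 27, 24]
lid edge/hinge [[[295.1, 293.1], [210.6, 293.1]], [[294.8, 283.6], [210.8, 283.6]], [[290.2, 256.4], [215.6, 256.4]], [[290.3, 253.1], [215.4, 253.1]]]
lid corners [[361.0, 293.1], [144.6, 293.1]]
```

The right flap end is at row ~254–255 (shut predicts 253–257), so it is shut. Next is the far flap, with the camera outboard.

Emit:
servo_tool:
  hand: [0,0,0,0,0,0,0,0,0,0,0,0]
  delta_pos:
    - [0,0,-25]
    - [0,0,-20]
    - [0,0,0]
    - [0,0,0]
    - [0,0,0]
    - [0,0,0]
    - [0,0,0]
    - [0,0,0]
    - [0,0,0]
    - [0,0,0]
    - [0,0,0]
    - [0,0,0]
  yaw: [-0.121,-0.121,-0.121,-0.121,-0.121,-0.121,-0.121,-0.121,-0.121,-0.121,-0.121,-0.121]

```text
time_s: 16.48
tool_pos: [0.5172, -0.3023, 0.1164]
tcp_rot: [0.996, -0.094, -0.0, -0.0]
wrist_force: [-0.4, -1.0, 0.5]
width: -0.003
grasp_force: 0.0
```

Emit:
servo_tool:
  hand: [0,0,0,0,0,0,0,0,0]
  delta_pos:
    - [0,0,0]
    - [0,0,0]
    - [17,-25,0]
    - [17,-25,0]
    - [17,-25,0]
    - [17,-25,0]
    - [18,-27,0]
    - [0,0,0]
    - [0,0,0]
  yaw: [-0.119,0,0,0,0,0,0,0,0]

```text
time_s: 17.23
tool_pos: [0.614, -0.1812, 0.1163]
tcp_rot: [0.999, -0.04, 0.0, -0.0]
wrist_force: [-1.4, 1.0, -0.1]
width: -0.003
grasp_force: 0.0
```

Run:
```python
import sys; sys.argv=['th','far']
exec(open('th.py').read())
np.save('far0.npy',a['color'])
for th in (1,1.2,1.4,1.6,1.8,2.0): print(th,[proj(a,np.r_[c0+s*33*y+n*(h+28*np.sin(th)+5*np.cos(th)),63-28*np.cos(th)+5*np.sin(th)]/1000).round(1).tolist() for s in (-1,1)])
w=((g.min(2)>180)&(g.max(2)-g.min(2)<25)).astype(np.uint8)
print([(u,(np.where(w[:,u])[0][:1]).tolist()) for u in range(120,400,12)])
```

```text
t 17.28 box xy [86.5  0.6] z 116.2 xang -4.59 F box [-0.67 -0.21 -0.95] j [-0.34  0.56  1.7  -0.    0.88  1.31]
0 [[256.3, 209.7], [256.3, 206.1]]
0.1 [[256.3, 206.5], [256.3, 203.0]]
0.2 [[256.3, 203.5], [256.3, 200.2]]
0.3 [[256.3, 200.6], [256.3, 197.5]]
0.5 [[256.3, 195.6], [256.3, 192.9]]
1 [[303.0, 186.7], [209.9, 186.9]]
1.2 [[304.2, 186.9], [208.9, 187.0]]
1.4 [[305.4, 188.7], [207.8, 188.9]]
1.6 [[306.6, 192.2], [206.8, 192.4]]
1.8 [[307.7, 197.4], [205.8, 197.6]]
2.0 [[308.6, 204.1], [205.0, 204.3]]
[(120, [3]), (132, [25]), (144, [235]), (156, [234]), (168, [234]), (180, [234]), (192, [234]), (204, [8]), (216, [0]), (228, [26]), (240, [0]), (252, [23]), (264, [35]), (276, [33]), (288, [28]), (300, [24]), (312, [19]), (324, [14]), (336, [10]), (348, [31]), (360, [33]), (372, [31]), (384, [28]), (396, [26])]
```

Emit:
servo_tool:
  hand: [0,0,0,0,0,0,0,0,0,0,0,0]
  delta_pos:
    - [0,0,20]
    - [0,0,10]
    - [0,0,10]
    - [0,0,10]
    - [0,0,9]
    - [0,0,9]
    - [0,0,9]
    - [0,0,9]
    - [0,0,9]
    - [0,0,0]
    - [0,0,0]
    - [0,0,0]
  yaw: [0,0,0,0,0,0,0,0,0,0,0,0]

```text
time_s: 18.28
tool_pos: [0.6133, -0.1825, 0.0215]
tcp_rot: [0.999, -0.04, -0.0, -0.0]
wrist_force: [0.1, -0.5, 0.2]
width: -0.002
grasp_force: 0.0
```

Emit:
servo_tool:
  hand: [0,0,0,0,0]
  delta_pos:
    - [-1,0,0]
    - [-1,0,0]
    - [-1,0,0]
    - [0,0,0]
    - [0,0,0]
  yaw: [0,0,0,0,0]

```text
time_s: 18.7
tool_pos: [0.6103, -0.1823, 0.0217]
tcp_rot: [0.999, -0.04, 0.0, 0.0]
wrist_force: [1.2, -0.6, 0.7]
width: -0.003
grasp_force: 0.4
```

Emit:
servo_tool:
  hand: [0,0,0,0]
  delta_pos:
    - [-1,0,0]
    - [-1,0,0]
    - [0,0,0]
    - [0,0,0]
  yaw: [0,0,0,0]

```text
time_s: 19.03
tool_pos: [0.6081, -0.1822, 0.0214]
tcp_rot: [0.999, -0.04, -0.0, -0.0]
wrist_force: [0.1, -0.1, 0.8]
width: 0.003
grasp_force: 0.4
```

```bash
python3 th.py far
```

```text
t 19.08 box xy [81.6  0.2] z 21.4 xang -4.6 F box [0.77 0.41 0.57] j [-0.34  0.68  1.77 -0.    0.69  1.31]
0 [[255.0, 267.9], [255.0, 262.7]]
0.1 [[255.0, 263.4], [255.0, 258.6]]
0.2 [[255.0, 259.3], [255.0, 254.7]]
0.3 [[255.0, 255.5], [255.0, 251.2]]
0.5 [[255.0, 249.0], [255.0, 245.6]]
```

Offset is now 13 mm from the hinge, and I expect the stop at about 10.5–11.5 mm. I continue in 1 mm steps.

Emit:
servo_tool:
  hand: [0,0,0,0]
  delta_pos:
    - [-1,0,0]
    - [0,0,0]
    - [0,0,0]
    - [0,0,0]
  yaw: [0,0,0,0]

```text
time_s: 19.42
tool_pos: [0.6078, -0.1822, 0.0215]
tcp_rot: [0.999, -0.04, 0.001, 0.0]
wrist_force: [5.5, -1.0, -1.2]
width: 0.004
grasp_force: 2.6
```

Emit:
servo_tool:
  hand: [0,0,0,0]
  delta_pos:
    - [-1,0,0]
    - [0,0,0]
    - [0,0,0]
    - [0,0,0]
  yaw: [0,0,0,0]

```text
time_s: 19.75
tool_pos: [0.6067, -0.1821, 0.0215]
tcp_rot: [0.999, -0.04, 0.0, 0.0]
wrist_force: [5.3, -0.4, -1.2]
width: 0.001
grasp_force: 2.5
```

Run:
```python
import sys; sys.argv=['th','far']
exec(open('th.py').read())
for u in (200,206,212,294,300): prof(u,230,300)
```

```text
t 19.8 box xy [80.1  0.2] z 21.5 xang -4.59 F box [ 5.62  0.82 -1.23] j [-0.34  0.68  1.77  0.    0.69  1.31]
0 [[254.9, 265.3], [254.9, 260.1]]
0.1 [[254.9, 260.9], [254.9, 255.9]]
0.2 [[254.9, 256.7], [254.9, 252.1]]
0.3 [[254.9, 252.8], [254.9, 248.6]]
0.5 [[254.9, 246.3], [254.9, 242.8]]
200 [153, 153, 151, 151, 151, 152, 152, 153, 153, 153, 149, 114, 104, 100, 97, 93, 118, 134, 137, 138, 140, 138, 137, 141, 140, 133, 131, 107, 102, 97, 94, 95, 93, 95, 94]
206 [151, 150, 152, 152, 150, 152, 149, 151, 149, 150, 148, 111, 104, 99, 95, 94, 127, 141, 139, 140, 139, 140, 140, 140, 136, 123, 108, 92, 92, 83, 76, 78, 95, 94, 94]
212 [153, 151, 151, 150, 150, 147, 149, 146, 149, 147, 144, 110, 104, 98, 95, 96, 128, 141, 140, 141, 133, 117, 109, 110, 110, 108, 107, 97, 91, 57, 50, 69, 88, 81, 63]
294 [103, 104, 106, 105, 104, 101, 101, 104, 104, 103, 103, 103, 100, 99, 91, 93, 103, 110, 109, 109, 109, 108, 108, 109, 110, 106, 107, 95, 92, 60, 46, 64, 89, 71, 46]
300 [103, 105, 101, 101, 105, 104, 104, 104, 103, 102, 102, 103, 104, 99, 97, 93, 103, 110, 108, 108, 110, 110, 106, 108, 106, 107, 107, 94, 93, 67, 48, 64, 92, 94, 93]
```

The far flap is stopped at 5.5 N, end row 262 (shut predicts 260–265), so it is shut. Now the near flap.

Emit:
servo_tool:
  hand: [0,0,0,0,0,0,0,0,0,0,0,0]
  delta_pos:
    - [5,0,0]
    - [10,0,0]
    - [5,0,-20]
    - [0,0,-35]
    - [0,0,-35]
    - [0,0,0]
    - [-27,0,0]
    - [-27,0,0]
    - [-27,0,0]
    - [-27,0,0]
    - [-27,0,0]
    - [-27,0,0]
  yaw: [0,0,0,0,-0.12,-0.004,0,0,0,0,0,0.124]

```text
time_s: 20.8
tool_pos: [0.4635, -0.1906, 0.1115]
tcp_rot: [0.999, -0.038, -0.0, -0.0]
wrist_force: [0.5, -0.1, 0.5]
width: -0.005
grasp_force: 0.0
```

Emit:
servo_tool:
  hand: [0,0,0,0,0,0,0,0,0,0,0,0]
  delta_pos:
    - [-25,0,0]
    - [0,0,0]
    - [0,0,0]
    - [0,0,0]
    - [0,0,0]
    - [0,0,0]
    - [0,0,0]
    - [0,0,0]
    - [0,0,0]
    - [0,0,0]
    - [0,0,0]
    - [0,0,0]
  yaw: [0,-0.121,-0.121,-0.121,-0.121,-0.121,-0.121,-0.121,-0.121,-0.121,-0.121,-0.121]

```text
time_s: 21.8
tool_pos: [0.44, -0.1888, 0.1115]
tcp_rot: [0.809, 0.588, -0.0, -0.0]
wrist_force: [-0.1, -0.4, 1.2]
width: 0.001
grasp_force: 0.0
```

Emit:
servo_tool:
  hand: [0,0,0,0,0,0,0,0,0,0,0,0]
  delta_pos:
    - [0,0,0]
    - [0,0,0]
    - [0,0,0]
    - [0,0,0]
    - [0,0,0]
    - [0,0,0]
    - [0,0,0]
    - [0,0,0]
    - [0,0,0]
    - [0,0,0]
    - [0,0,0]
    - [0,0,0]
  yaw: [-0.121,-0.121,-0.121,-0.121,-0.121,-0.121,-0.121,-0.121,-0.121,-0.121,-0.121,-0.121]

```text
time_s: 22.8
tool_pos: [0.44, -0.1888, 0.1115]
tcp_rot: [0.215, 0.977, 0.0, -0.0]
wrist_force: [0.3, 0.8, 0.6]
width: 0.003
grasp_force: 0.0
```

Emit:
servo_tool:
  hand: [0,0,0,0,0]
  delta_pos:
    - [0,0,0]
    - [0,0,0]
    - [0,0,0]
    - [0,0,0]
    - [0,0,0]
  yaw: [-0.121,-0.121,-0.12,0,0]

```text
time_s: 23.22
tool_pos: [0.4398, -0.1887, 0.1115]
tcp_rot: [0.04, 0.999, 0.0, -0.0]
wrist_force: [-0.1, -0.0, 0.2]
width: 0.002
grasp_force: 0.0
```

```bash
python3 rel.py
```

```text
t 23.22 box xy [-85.8 -19.3] z 111.5 xang 175.38 F box [-0.07 -0.01  0.24] j [-0.47  0.38  2.07 -0.    0.69 -1.96]
```

Emit:
servo_tool:
  hand: [0,0,0,0,0,0,0,0,0,0,0,0]
  delta_pos:
    - [1,19.3,0]
    - [0,0,15]
    - [0,0,10]
    - [0,0,10]
    - [0,0,10]
    - [0,0,9]
    - [0,0,9]
    - [0,0,9]
    - [0,0,9]
    - [0,0,9]
    - [0,0,0]
    - [0,0,0]
  yaw: [0,0,0,0,0,0,0,0,0,0,0,0]

```text
time_s: 24.22
tool_pos: [0.4395, -0.1691, 0.0209]
tcp_rot: [0.039, 0.999, 0.0, -0.001]
wrist_force: [0.2, -0.4, 0.0]
width: 0.002
grasp_force: 0.0
```

Emit:
servo_tool:
  hand: [0,0,0,0,0]
  delta_pos:
    - [-1,0,0]
    - [-1,0,0]
    - [-1,0,0]
    - [0,0,0]
    - [0,0,0]
  yaw: [0,0,0,0,0]

```text
time_s: 24.63
tool_pos: [0.4432, -0.1697, 0.0217]
tcp_rot: [0.038, 0.999, -0.0, 0.0]
wrist_force: [-0.2, 0.3, 0.6]
width: -0.0
grasp_force: 0.3
```

Emit:
servo_tool:
  hand: [0,0,0]
  delta_pos:
    - [-1,0,0]
    - [0,0,0]
    - [0,0,0]
  yaw: [0,0,0]

```text
time_s: 24.88
tool_pos: [0.444, -0.1697, 0.0215]
tcp_rot: [0.038, 0.999, -0.0, 0.0]
wrist_force: [0.2, 0.1, 0.9]
width: -0.002
grasp_force: 0.4
```

```bash
python3 th.py near
```

```text
t 24.93 box xy [-83.   0.] z 21.5 xang 175.6 F box [-0.48  0.49  0.09] j [-0.43  0.53  2.14 -0.    0.46 -1.92]
0 [[251.9, 271.5], [251.9, 266.4]]
0.1 [[251.9, 267.1], [251.8, 262.2]]
0.2 [[251.8, 263.0], [251.8, 258.5]]
0.3 [[251.8, 259.2], [251.8, 255.1]]
0.5 [[251.8, 252.9], [251.8, 249.5]]
```

Emit:
servo_tool:
  hand: [0,0,0]
  delta_pos:
    - [-1,0,0]
    - [0,0,0]
    - [0,0,0]
  yaw: [0,0,0]

```text
time_s: 25.18
tool_pos: [0.445, -0.1697, 0.0214]
tcp_rot: [0.038, 0.999, -0.0, 0.0]
wrist_force: [-0.9, 1.0, 0.6]
width: -0.001
grasp_force: 0.4
```

Emit:
servo_tool:
  hand: [0,0,0]
  delta_pos:
    - [-1,0,0]
    - [0,0,0]
    - [0,0,0]
  yaw: [0,0,0]

```text
time_s: 25.43
tool_pos: [0.4454, -0.1696, 0.0213]
tcp_rot: [0.038, 0.999, 0.0, -0.0]
wrist_force: [-5.5, -0.7, 0.4]
width: -0.003
grasp_force: 2.4
```

Run:
```python
import sys; sys.argv=['th','near']
exec(open('th.py').read())
for u in (200,206,212,294,300): prof(u,230,300)
```

```text
t 25.48 box xy [-81.6   0.2] z 21.3 xang 175.6 F box [-5.14 -1.23  0.35] j [-0.43  0.54  2.14 -0.    0.47 -1.92]
0 [[251.6, 269.3], [251.6, 264.2]]
0.1 [[251.6, 264.9], [251.6, 260.0]]
0.2 [[251.6, 260.7], [251.6, 256.2]]
0.3 [[251.6, 257.0], [251.5, 252.7]]
0.5 [[251.5, 250.5], [251.5, 247.1]]
200 [109, 108, 109, 111, 112, 106, 109, 108, 107, 106, 106, 107, 107, 104, 99, 104, 129, 136, 136, 135, 134, 135, 136, 135, 133, 136, 129, 114, 108, 69, 57, 82, 112, 109, 111]
206 [109, 107, 108, 108, 107, 110, 107, 108, 109, 107, 108, 109, 107, 107, 101, 101, 127, 137, 136, 132, 135, 135, 134, 134, 134, 134, 130, 116, 107, 69, 55, 84, 108, 109, 109]
212 [108, 109, 105, 108, 109, 108, 109, 106, 109, 107, 108, 107, 109, 103, 102, 102, 124, 135, 136, 135, 137, 135, 134, 136, 136, 135, 132, 114, 109, 70, 60, 82, 109, 100, 72]
294 [164, 160, 122, 112, 112, 112, 110, 109, 109, 111, 109, 110, 110, 108, 102, 103, 126, 148, 142, 137, 137, 133, 132, 135, 132, 135, 133, 116, 111, 80, 56, 70, 102, 87, 58]
300 [166, 164, 123, 113, 114, 116, 111, 112, 114, 110, 111, 113, 109, 107, 102, 103, 126, 151, 152, 149, 152, 146, 136, 134, 135, 135, 134, 118, 109, 82, 56, 68, 106, 112, 111]
```

The near flap is stopped at 5.5 N with the same image signature, so it is shut. The left flap stopped at only 3 N, so I go back and press it again to be sure.

Emit:
servo_tool:
  hand: [0,0,0,0,0,0,0,0,0,0,0,0]
  delta_pos:
    - [5,0,0]
    - [10,0,0]
    - [5,0,-20]
    - [0,0,-35]
    - [0,0,-40]
    - [0,0,0]
    - [0,0,0]
    - [0,0,0]
    - [0,0,0]
    - [0,0,0]
    - [0,0,0]
    - [0,0,0]
  yaw: [0,0,0,0,0,0.121,0.121,0.121,0.121,0.121,0.121,0.121]

```text
time_s: 26.48
tool_pos: [0.4254, -0.1683, 0.1164]
tcp_rot: [0.448, 0.894, 0.0, 0.0]
wrist_force: [0.1, -0.2, -0.6]
width: -0.001
grasp_force: 0.0
```

Emit:
servo_tool:
  hand: [0,0,0,0,0,0,0,0,0,0,0,0]
  delta_pos:
    - [0,0,0]
    - [0,0,0]
    - [0,0,0]
    - [0,0,0]
    - [0,0,0]
    - [0,0,0]
    - [28,25,0]
    - [28,25,0]
    - [28,25,0]
    - [28,26,0]
    - [0,0,0]
    - [0,0,0]
  yaw: [0.121,0.121,0.121,0.121,0.121,0.118,0,0,0,0,0,0]

```text
time_s: 27.48
tool_pos: [0.5358, -0.063, 0.1162]
tcp_rot: [0.733, 0.681, 0.0, 0.0]
wrist_force: [-0.7, -0.8, -0.4]
width: 0.003
grasp_force: 0.0
```

```bash
python3 rel.py
```

```text
t 27.48 box xy [  0.3 113.4] z 116.2 xang 85.8 F box [-0.6  -0.86 -0.36] j [-0.17  0.44  1.94  0.    0.76 -0.1 ]
```

Emit:
servo_tool:
  hand: [0,0,0,0,0,0,0,0,0,0,0]
  delta_pos:
    - [0,0,20]
    - [0,0,20]
    - [0,0,15]
    - [0,0,15]
    - [0,0,15]
    - [0,0,10]
    - [-2,0,0]
    - [-3,0,0]
    - [-3,0,0]
    - [0,0,0]
    - [0,0,0]
  yaw: [0,0,0,0,0,0,0,0,0,0,0]

```text
time_s: 28.4
tool_pos: [0.535, -0.0727, 0.0222]
tcp_rot: [0.734, 0.68, 0.0, 0.001]
wrist_force: [0.4, -0.2, 0.1]
width: 0.001
grasp_force: 0.0
```

Emit:
servo_tool:
  hand: [0,0,0]
  delta_pos:
    - [-1,0,0]
    - [0,0,0]
    - [0,0,0]
  yaw: [0,0,0]

```text
time_s: 28.65
tool_pos: [0.5346, -0.0732, 0.0216]
tcp_rot: [0.733, 0.68, 0.0, 0.0]
wrist_force: [0.8, 0.6, 1.3]
width: -0.003
grasp_force: 0.0
```

Emit:
servo_tool:
  hand: [0,0,0]
  delta_pos:
    - [-1,0,0]
    - [0,0,0]
    - [0,0,0]
  yaw: [0,0,0]

```text
time_s: 28.9
tool_pos: [0.5344, -0.0742, 0.0214]
tcp_rot: [0.733, 0.68, -0.0, -0.0]
wrist_force: [0.3, 0.8, 0.5]
width: -0.004
grasp_force: 0.0
```

```bash
python3 th.py left
```

```text
t 28.95 box xy [ -0.3 102.2] z 21.4 xang 85.65 F box [0.72 0.65 0.14] j [-0.19  0.59  2.   -0.    0.56 -0.12]
0 [[254.4, 265.6], [254.4, 260.4]]
0.1 [[254.4, 261.1], [254.4, 256.2]]
0.2 [[254.4, 256.9], [254.4, 252.3]]
0.3 [[254.4, 253.1], [254.5, 248.8]]
0.5 [[254.5, 246.5], [254.5, 243.0]]
```

Emit:
servo_tool:
  hand: [0,0,0]
  delta_pos:
    - [-1,0,0]
    - [0,0,0]
    - [0,0,0]
  yaw: [0,0,0]

```text
time_s: 29.2
tool_pos: [0.5343, -0.075, 0.0214]
tcp_rot: [0.733, 0.68, 0.0, -0.0]
wrist_force: [0.5, 4.8, 1.3]
width: -0.003
grasp_force: 2.4
```

Emit:
servo_tool:
  hand: [0,0,0]
  delta_pos:
    - [-1,0,0]
    - [0,0,0]
    - [0,0,0]
  yaw: [0,0,0]

```text
time_s: 29.45
tool_pos: [0.5341, -0.0759, 0.0214]
tcp_rot: [0.733, 0.68, 0.0, -0.0]
wrist_force: [-0.5, 5.9, 0.5]
width: 0.002
grasp_force: 2.8
```

Run:
```python
import sys; sys.argv=['th','left']
exec(open('th.py').read())
for u in (200,206,212,294,300): prof(u,230,300)
```

```text
t 29.5 box xy [ -0.4 100.4] z 21.3 xang 85.65 F box [-0.6   4.42  1.07] j [-0.2   0.59  2.    0.    0.56 -0.12]
0 [[254.7, 262.6], [254.7, 257.4]]
0.1 [[254.7, 258.1], [254.7, 253.1]]
0.2 [[254.7, 253.9], [254.7, 249.2]]
0.3 [[254.7, 250.0], [254.7, 245.6]]
0.5 [[254.8, 243.3], [254.8, 239.7]]
200 [140, 138, 138, 137, 138, 136, 136, 138, 141, 141, 144, 144, 141, 109, 103, 107, 120, 133, 138, 136, 137, 136, 136, 136, 138, 137, 135, 133, 126, 116, 105, 98, 92, 89, 87]
206 [140, 137, 139, 137, 139, 137, 140, 139, 140, 141, 143, 145, 126, 101, 103, 104, 118, 133, 136, 135, 137, 135, 136, 137, 135, 127, 127, 108, 89, 90, 90, 89, 89, 89, 87]
212 [138, 139, 142, 138, 139, 140, 141, 139, 145, 143, 147, 146, 125, 102, 104, 107, 143, 156, 156, 154, 153, 154, 138, 113, 114, 128, 132, 101, 88, 87, 86, 88, 88, 78, 60]
294 [143, 143, 148, 147, 146, 146, 146, 147, 143, 146, 144, 144, 127, 101, 103, 101, 130, 154, 153, 154, 153, 153, 153, 132, 104, 102, 104, 92, 90, 80, 72, 70, 82, 73, 49]
300 [142, 146, 145, 147, 147, 144, 145, 147, 147, 144, 144, 145, 128, 101, 103, 102, 117, 134, 138, 139, 140, 145, 142, 133, 115, 103, 102, 92, 88, 87, 90, 88, 91, 89, 87]
```

The left flap is at its hard stop. I retract and take a final look.

Emit:
servo_tool:
  hand: [0,0,0,0,0,0,0,0,0,0,0,0]
  delta_pos:
    - [4,0,0]
    - [10,0,0]
    - [6,0,-20]
    - [0,0,-40]
    - [0,0,-40]
    - [0,0,-30]
    - [30,-15,-10]
    - [30,-15,-10]
    - [30,-15,0]
    - [30,-15,0]
    - [30,-15,0]
    - [30,-15,0]
  yaw: [0,0,0,0,0,0,0,0,0,0,0,0]

```text
time_s: 30.5
tool_pos: [0.4587, 0.1318, 0.1716]
tcp_rot: [0.733, 0.68, 0.0, 0.0]
wrist_force: [0.5, 0.6, 0.7]
width: 0.002
grasp_force: 0.0
```

Emit:
servo_tool:
  hand: [0,0,0,0,0,0,0,0,0,0,0]
  delta_pos:
    - [30,-15,0]
    - [30,-15,0]
    - [30,-15,0]
    - [30,-15,0]
    - [30,-15,0]
    - [30,-15,0]
    - [30,-15,0]
    - [30,-15,0]
    - [0,0,0]
    - [0,0,0]
    - [0,0,0]
  yaw: [0,0,0,0,0,0,0,0,0,0,0]

```text
time_s: 31.42
tool_pos: [0.3577, 0.3784, 0.1712]
tcp_rot: [0.733, 0.68, -0.0, 0.0]
wrist_force: [-0.2, -0.2, 0.4]
width: 0.002
grasp_force: 0.0
```

Run:
```python
from rel import *
rel(); t=cam('top');s=cam('scene')
A=cv2.resize(t['color'][130:260,230:390],(480,390),interpolation=cv2.INTER_CUBIC)
B=cv2.resize(s['color'][180:310,190:290],(300,390),interpolation=cv2.INTER_CUBIC)
cv2.imwrite('pics/fin.png',np.hstack([A,B])[...,::-1])
```

```text
t 31.42 box xy [-211.3  539.8] z 171.2 xang 85.71 F box [-0.22 -0.26  0.39] j [ 0.76  0.34  1.93 -0.    0.87  0.83]
```

View pics/fin.png

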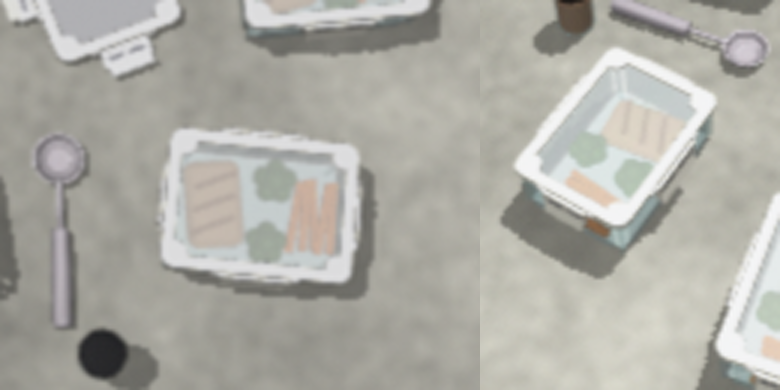

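The final picture shows the lid (centred at about (262,205)) with all four flaps folded down against the sides. The spoon, jar and other boxes are where they were.

```bash
python3 -c "from station import manip; print(manip.finish_job())"
```

```text
the job is handed in; nothing more can be done
None
```

All four flaps on the meal box are shut and I handed the job in at about 31 s; the box slid an estimated 1–3 mm while I pressed, and everything else near it stayed where it was.

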